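# Clamp a sample plate on the object stage

## Robot

A 7-joint arm with a two-finger parallel gripper is mounted at the origin on the work surface. World frame = base frame: x ahead of the robot, y to its left, z up, the work surface at z = 0. Lengths are in m, angles in rad, forces in N, time in s.
With the tool pointing down it reaches from about 0.425 to 0.875 m from the base axis. Payload 4.7 kg.
Tool frame: the origin (TCP) lies at the very end of the fingers, on their centre line; the grasp point (between the pads) lies 19 mm behind it; z points along the fingers, y is the line along which they close (so a half turn about z gives the same grasp; the last joint's range is limited). The gripper opens to 87 mm and grips with 3 to 60 N. Pads are 19 mm wide; open, the fingers measure 117 mm over their backs; the gripper's body (75 mm by 190 mm) begins 51 mm behind the grasp point.
Start: joints at [-1.182, 0.321, -0.07, 1.45, 0.023, 1.371, -0.057], TCP at [0.238, 0.605, 0.223] pointing down, gripper open.
Joint ranges: [-2.86, 2.86], [-0.3, 2.09], [-1.38, 1.24], [0.06, 2.45], [-1.56, 4.7], [0.09, 2.05], [-2.69, 2.69]. Speed limits (rad/s): [2.57, 2.57, 3.14, 3.14, 3.14, 3.14, 3.14].

## Interface

Orientations are given as a rotation vector (axis times angle).
In Python, from bench import ctrl, imaging, ticket gives the robot as it stands.
- The arm moves only by the tool jog_arm, never from a script. Its argument "rows" is text: rows parted by semicolons, each of 7 numbers parted by spaces: the shift along the tool's x, y, z in cm, then the turn, a rotation vector about the tool's x, y, z in rad, then the closure, from -1 (fully open) to 1 (shut), so that 0 is half open. A call has 1 to 5 rows; each row shifts and turns the commanded pose from where the row before left it, along the tool's axes as they then stand; what a row does not reach is not made up. A row lasts 1/8 s, in which the tool goes at most 62.5 mm and 10.7 degrees, less where a joint would pass 70% of its speed; a pose out of reach is approached as far as the arm can. A call with a gripper value outside its range is refused whole. The fingers move at their own pace and stop on an object; "force" is the grip in N (left out, the last holds). Time passes only in rows, so rows that do not move let the fingers close. It gives the time, the measured TCP pose, the force, the opening and the grip force at its end, in the units of the state.
- ctrl.get_state(): the state, without advancing time (a new reading comes with each control period).
- imaging.get_image(name): name is "scene" or "side" or "wrist"; returns a dict with "img" (384x512x3 uint8, blue, green, red), "vertical_fov" (degrees; the focal length in pixels is half the picture's height over the tangent of half this angle, whatever the lens; pixels are square), "cx", "cy" (the principal point, pixels), "origin" and "orientation" of the camera in the world. Camera axes: x right, y down, z forward; pixel columns grow to the right and rows downward; lengths in m; the calibration is good to about 2 mm. A picture is of the moment at which its call begins. There is no depth.
- ticket.close_job(): hands the job in; it is judged then, once.
The state is a dict: "time": time; "joint_positions": joint angles; "qd": joint speeds; "joint_torque": joint torques, N m; "position": TCP position; "tool_rot": TCP orientation; "ft_force": force on the tool from outside, world axes, zero at the start; "torque": the same for the moment, N m; "grip_width": opening from 0.0 (shut) to 1.0 (fully open); "grip_force": force on a finger pad.
Only numpy, scipy, OpenCV 4.12 (cv2) and the standard library are available. Lean on these libraries where they do the work, as an engineer would, in place of code of your own. Each camera call takes 0.05 s, during which the arm holds its last target. There are 200 camera calls.

## Task

Swing the loose stage clip (the one standing clear of the plate) round its pivot screw so that its pressing bead lies well inside the edge of the sample plate, then take the flat screwdriver from the rack, feel for the slot of that clip's pivot screw and turn it clockwise until it is fully tight and the clip grips the plate. Put the screwdriver back upright in its hole in the rack; do not shift the plate or disturb the other things, and do not turn the screw with the fingers.

Things in the scene. Friction and masses are not known exactly. Their poses are not given: they have to be found in the camera images.
- stage: fixed object stage for the boom microscope: white cast base 190 x 190 x 22 mm with a black plate on it, flat top 30 mm above the table; origin under its centre, x towards its back, where two clips are pivoted on steel slotted screws 58 mm behind the centre, 36 mm left (+y, already tight, leave alone) and 36 mm right (-y, the loose one)
- screw_top (a point): centre of the top face of the loose clip's pivot screw (on its axis, 46.5 mm above the table): slotted cheese head 20 mm across and 7 mm high, plain steel; a straight slot 3.5 mm wide and 4.5 mm deep runs right across it. The axes are the stage's, not the screw's: the slot may lie at any angle, which has to be felt or seen
- screw (a joint): how far that screw has been turned clockwise (seen from above) from its slackest, rad; 1.3 is fully tight, where it stops hard. It starts between 0 and 0.3, resists with about 0.12 N m, stays where it is left, and draws the clip down 0.9 mm per rad. The value does not tell which way the slot points
- clip (a joint): angle of the loose clip about that screw's axis, rad: 0 = its arm points straight to the stage's front (-x of the stage), over the plate; it grows anticlockwise seen from above, so at pi/2 the arm points to the stage's right (-y), clear of the plate. Starts at 1.3 to 1.9, limits -0.4 and 2.3, stays where it is left (friction 0.03 N m). Before tightening it passes over the plate without touching
- clip_knob (a point): centre of the black finger sleeve at the end of the loose clip, 47 mm from the pivot axis; sleeve 8 mm along the arm, 10 mm across, 14 mm high, its top 51.5 mm and its foot 37.5 mm above the table. Push it sideways or pinch it. Its x axis points from the sleeve to the pivot
- clip_bead (a point): underside of the loose clip's pressing bead, 40 mm from the pivot axis, 10 mm wide, 0.6 to 0.9 mm above the plate's top before tightening. It should come down on the plate at least 4 mm inside the plate's edge
- plate_mid (a point): centre of the white acrylic sample plate, 56 (x) x 100 (y) x 4 mm, loose, lying flat on the stage; its top is 34 mm above the table. It carries a brown iron fragment, 22 x 26 mm and 9 mm high, centred at x -11, y 8 mm of the plate. Its far long edge (x = +28 mm) goes under the clips
- driver_mid (a point): centre of the flat screwdriver's black hexagonal handle: 26 mm across flats, 85 mm long, the tallest tool in the rack (end 187 mm above the table). z points from blade to handle. It hangs upright, its handle's lower end (41 mm below this point) on the board. Flats face y and 60 degrees to either side; blade 12 mm wide along x, 1.8 mm thick along y, its tip 121 mm below this point. About 0.14 kg
- driver_tip (a point): the middle of the screwdriver blade's end
- rack: fixed beech tool rack 200 (x) x 70 (y) x 100 mm high, origin under its centre; three round holes 18 mm wide through its 12 mm top board at x = -60, 0 and 60 mm. The screwdriver, an awl and a crosshead screwdriver hang in them in any order; the screwdriver's own hole is the one that is empty when it is taken out
- awl: bystander: awl with pear-shaped wooden handle, hanging in the rack, its top 160 mm above the table; origin at its point
- crosshead: bystander: crosshead screwdriver with slim round black handle 25 mm wide, hanging in the rack, its top 174 mm above the table; origin at its point
- vial: bystander: brown glass vial 23 mm wide, 37 mm high, standing on the stage's front left corner
- tray: fixed white plastic tray of finds 150 x 100 x 40 mm, on the other side of the stage from the rack; origin under its centre
- jar: bystander: lidded glass jar, 52 mm wide, 70 mm high, behind the stage
- flask: bystander: brown bottle, 60 mm wide, 150 mm high, behind the stage
- loupe: bystander: black loupe, 38 mm wide, 24 mm high, behind the stage
Mind the look-alikes: they are no part of the job. Leave any blue or pink look-alike of the part that bears driver_mid alone. Several things have the shape of the rack; the one meant has the colours described above.

How it is judged:
On the way, in this order (a step that is already met when the one before it is completed fails the run):
1. the loose clip's bead is over the plate, at least 4 mm inside its far edge (x of clip_bead in the frame of plate_mid below 0.024 m and y of clip_bead in the frame of plate_mid above -0.046 m), for 0.2 s.
2. the blade has dropped at least 2.5 mm into the slot of that clip's screw (horizontal distance between driver_tip and screw_top below 0.005 m and z of driver_tip in the frame of screw_top below -0.0025 m), for 0.1 s.
3. with the blade still in the slot the screw is fully tight (within 0.1 rad of its stop) (all of step 2 and value of joint screw above 1.2 rad), for 0.1 s.
At the end, for the whole second after the job is handed in: the screw is within 0.1 rad of its stop, the clip's bead is down on the plate at least 4 mm inside its edge, the plate lies within 8 mm of where it was, and the screwdriver hangs upright (within 0.15 rad) and fully down in its rack hole, released (all of step 1 and value of joint screw above 1.2 rad and z of clip_bead in the frame of plate_mid below 0.0022 m and distance of plate_mid from where it was at the start of the episode below 0.008 m and z of driver_mid in the frame of rack between 0.134 and 0.147 m and y of driver_mid in the frame of rack between -0.015 and 0.015 m and x of driver_mid in the frame of rack between -0.08 and 0.08 m and angle between driver_mid's own z axis and vertical below 0.15 rad); the robot touches nothing.
It fails at once if the sample plate is shoved more than 8 mm (distance of plate_mid from where it was at the start of the episode above 0.008 m).
It fails at once if the fingers turn the pivot screw (contact force between the fingers and screw above 3 N).
It fails at once if another thing is moved more than 25 mm (distance of any of awl, crosshead, vial, jar, flask, loupe from where it was at the start of the episode above 0.025 m).
It also fails if it takes over 72 s, if anything falls off the work surface, if the arm or the gripper's body presses on something with over 40 N, if the wrist force passes 120 N, or if a joint passes its speed limit or range.

## Working session

There is one attempt and no reset: what is moved stays moved. The work goes in short steps, Python scripts to look and compute and a tool call to move; the robot and the scene stay as the last step left them, time stands still between calls to the robot, and variables do not carry over. Pictures are saved under pics/ and viewed, at most 10 in all, crops included, and the job is handed in when it is done.

Besides the shell and the picture viewer there is one more tool, called after "Call:" as name(argument=value, ...) on one line, values as JSON. jog_arm: Moves the arm, as the interface text tells. Its arguments: {"type":"object","properties":{"rows":{"type":"string"},"force":{"type":"number"}},"required":["rows"]}

```bash
mkdir -p pics
cat > h.py <<'E'
import numpy as np,cv2
from scipy.spatial.transform import Rotation as R
from bench import ctrl,imaging,ticket
def cam(n):
    c=imaging.get_image(n); c['f']=c['img'].shape[0]/2/np.tan(np.radians(c['vertical_fov'])/2)
    o=np.array(c['orientation'],float); c['R']=R.from_rotvec(o).as_matrix() if o.size==3 else (o if o.shape==(3,3) else R.from_quat(o).as_matrix())
    c['o']=np.array(c['origin']); return c
def ray(c,u,v):
    d=c['R']@np.array([(u-c['cx'])/c['f'],(v-c['cy'])/c['f'],1]); return d
def onz(c,u,v,z):
    d=ray(c,u,v); return c['o']+d*(z-c['o'][2])/d[2]
def proj(c,p):
    q=c['R'].T@(np.array(p)-c['o']); return q[:2]/q[2]*c['f']+[c['cx'],c['cy']]
E
python3 - <<'E'
from h import *
import pickle
D={}
for n in ['scene','side','wrist']:
    c=cam(n); D[n]=c; print(n,c['o'],c['orientation'],c['f'],c['cx'],c['cy'])
pickle.dump(D,open('c0.pkl','wb'))
cv2.imwrite('pics/a.png',cv2.resize(D['scene']['img'],(800,600)))
cv2.imwrite('pics/b.png',cv2.resize(D['side']['img'],(800,600)))
print(ctrl.get_state())
E
```

```text
scene [1.01748728 0.59940814 1.30550368] [-1.06349894 -2.64633787  0.70895009] 399.05377547502525 258.78948513978014 187.6942491339319
side [ 0.37833863 -0.70481887  0.66506705] [-2.14421829  0.20704038 -0.09775816] 375.9268811645595 260.8096587092673 191.91104418822786
wrist [0.15877539 0.63563289 0.38385149] [2.3736528  1.61880482 0.25265035] 341.5206334364446 250.87563187778176 191.61922157401696
{'time': 0.15, 'joint_positions': array([-1.18193376,  0.32163512, -0.07012475,  1.45142976,  0.02264431,
        1.3708194 , -0.05686997]), 'qd': array([-0.00043213, -0.00415587, -0.00115197, -0.00421505, -0.00128825,
       -0.00060912,  0.00030315]), 'joint_torque': array([ 1.90643782e-04, -4.91794860e+01, -4.04435992e-01, -3.12874568e+01,
       -6.39896351e-02,  4.04640252e-02,  1.09855741e-04]), 'position': array([0.23780741, 0.60446116, 0.22170697]), 'tool_rot': array([-5.85049238e-01, -3.08647105e+00,  2.34976028e-03]), 'ft_force': array([ 0.33408009, -0.57410955,  0.98542307]), 'torque': array([-0.03008917,  0.01852386, -0.03664174]), 'grip_force': 0.0, 'grip_width': 1.000306170192438}
```

View pics/a.png

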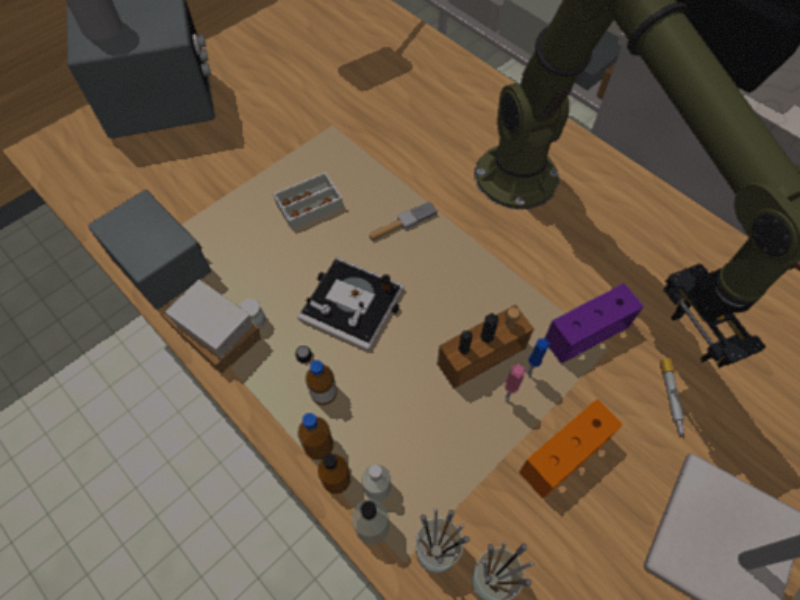

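View pics/b.png

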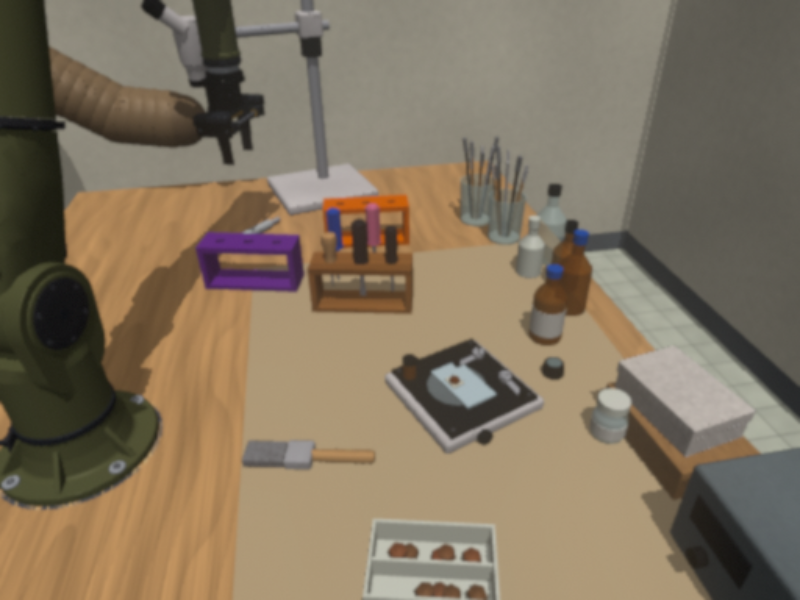

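The scene view shows the stage at about (352,303) with the vial at (385,287), and the rack at (487,345). The driver looks like the middle tool: (489,325) in scene and (360,242) in side. Next I'll zoom in.

Run:
```python
from h import *
import pickle
D=pickle.load(open('c0.pkl','rb'))
s=D['scene']; k=512/800
for nm,pts,z in [('scene',[(340,262),(403,293),(372,347),(301,315)],.026),('side',[(475,341),(541,402),(449,446),(387,378)],.026)]:
    for p in pts: print(nm,p,onz(D[nm],p[0]*k,p[1]*k,z).round(3))
for p,z in [((489,320),.187),((466,336),.174),((513,312),.16)]: print(onz(s,p[0]*k,p[1]*k,z).round(3))
for p,z in [((360,223),.187),((391,230),.174),((329,235),.16)]: print(onz(D['side'],p[0]*k,p[1]*k,z).round(3))
a=s['img'][160:228,185:265]; b=D['side']['img'][212:290,240:352]
a=cv2.resize(a,(400,340),interpolation=cv2.INTER_CUBIC); b=cv2.resize(b,(400,279),interpolation=cv2.INTER_CUBIC)
c=s['img'][190:250,275:350]; c=cv2.resize(c,(375,300),interpolation=cv2.INTER_CUBIC)
e=D['side']['img'][130:205,190:270]; e=cv2.resize(e,(320,300))[:260]
o=np.zeros((600,800,3),np.uint8); o[:340,:400]=a; o[:279,400:]=b; o[340:600,:375]=c[:260]; o[300:560,400:720]=e
cv2.imwrite('pics/c.png',o)
```

```text
scene (340, 262) [ 0.546 -0.101  0.026]
scene (403, 293) [0.495 0.068 0.026]
scene (372, 347) [0.644 0.121 0.026]
scene (301, 315) [ 0.708 -0.053  0.026]
side (475, 341) [0.646 0.095 0.026]
side (541, 402) [ 0.703 -0.076  0.026]
side (449, 446) [ 0.54  -0.136  0.026]
side (387, 378) [0.476 0.028 0.026]
[0.478 0.301 0.187]
[0.533 0.29  0.174]
[0.415 0.316 0.16 ]
[0.471 0.282 0.187]
[0.526 0.268 0.174]
[0.413 0.299 0.16 ]
```

View pics/c.png

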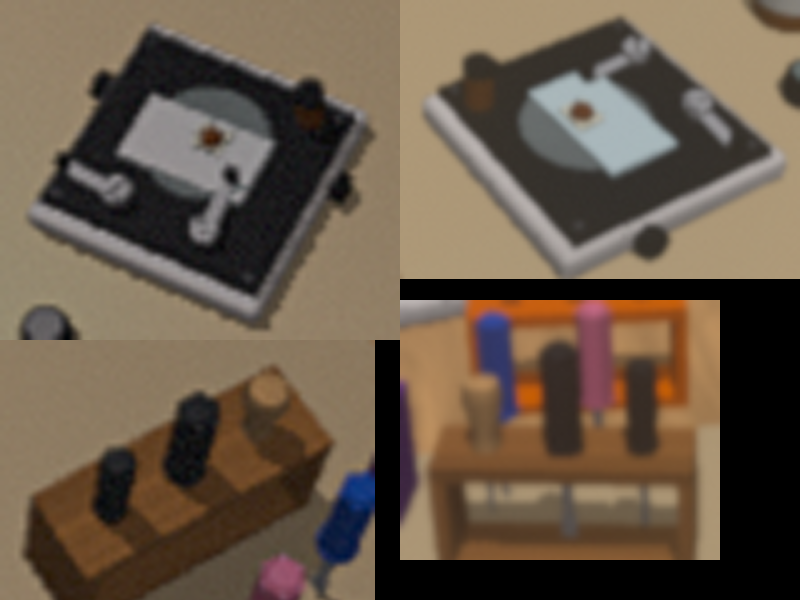

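The crop shows the driver as the tallest tool, in the middle hole. The loose clip is the left one in the scene crop, with its pivot at (118,187) and its arm pointing off the plate. Now I'll bring the wrist camera over.

```bash
cat >> h.py <<'E'
def tool(): 
    s=ctrl.get_state(); return s,np.array(s['position']),R.from_rotvec(s['tool_rot'])
def go(p,yaw=None):
    # tool shift (cm), and turn about tool z (rad) so tool x points at world yaw
    s,P,T=tool(); d=T.as_matrix().T@(np.array(p)-P)*100
    x=T.as_matrix()[:,0]; cur=np.arctan2(x[1],x[0])
    print('shift cm',d.round(2),'len',np.linalg.norm(d).round(2),'yaw',cur.round(3),'q7',s['joint_positions'][6].round(3))
    if yaw is not None:
        e=cur-yaw; print('tool-z turn',(e+np.pi)%(2*np.pi)-np.pi)
E
python3 - <<'E'
from h import *
import pickle
c=pickle.load(open('c0.pkl','rb'))['wrist']
s,P,T=tool(); M=T.as_matrix(); print(M.round(3))
print('cam in tool',M.T@(c['o']-P),'\n',(M.T@c['R']).round(3))
go([0.60,0.0,0.25]); go([.475,.29,.25])
D=pickle.load(open('c0.pkl','rb')); 
def tri(u1,u2):
    a,b=D['scene'],D['side']; d1,d2=ray(a,*u1),ray(b,*u2); d1/=np.linalg.norm(d1);d2/=np.linalg.norm(d2)
    A=np.stack([d1,-d2],1); t=np.linalg.lstsq(A,b['o']-a['o'],rcond=None)[0]; return (a['o']+d1*t[0]+b['o']+d2*t[1])/2
print('pivot',onz(D['scene'],208.6,197.4,.0465),onz(D['side'],323.2,240,.0465),tri((208.6,197.4),(323.2,240)))
E
```

```text
[[-0.931  0.366 -0.   ]
 [ 0.366  0.931 -0.001]
 [-0.    -0.001 -1.   ]]
cam in tool [ 8.49377307e-02 -1.56086779e-04 -1.62154683e-01] 
 [[ 0.001 -0.952 -0.306]
 [ 1.     0.001  0.001]
 [-0.    -0.306  0.952]]
shift cm [-55.83 -43.    -2.76] len 70.52 yaw 2.767 q7 -0.057
shift cm [-33.58 -20.59  -2.79] len 39.49 yaw 2.767 q7 -0.057
pivot [ 0.66022522 -0.01623777  0.0465    ] [ 0.65933823 -0.02598648  0.0465    ] [ 0.66025914 -0.01945262  0.04126443]
```

Call:
jog_arm(rows="-2 -1.5 -5 0 0 0 -1;-4.6 -3.6 0 0 0 0 -1;-4.6 -3.6 0 0 0 0 -1;-4.6 -3.6 0 0 0 0 -1;-4.6 -3.6 0 0 0 0 -1")

```text
time: 0.78
position: [0.3703, 0.3803, 0.2724]
tool_rot: [0.585, 3.087, 0.0]
ft_force: [1.3, 0.6, 0.2]
grip_width: 1.002
grip_force: 0.0
```

Call:
jog_arm(rows="-4.6 -3.6 0 0 0 0 -1;-4.6 -3.6 0 0 0 0 -1;-4.6 -3.6 0 0 0 0 -1;-4.6 -3.6 0 0 0 0 -1;-4.6 -3.6 0 0 0 0 -1")

```text
time: 1.4
position: [0.5183, 0.1288, 0.2725]
tool_rot: [0.585, 3.087, 0.001]
ft_force: [1.0, 1.1, 0.1]
grip_width: 0.997
grip_force: 0.0
```

Call:
jog_arm(rows="-4.6 -3.6 0 0 0 0 0;-4.6 -3.6 0 0 0 0 0;0 0 0 0 0 0.18 1;0 0 0 0 0 0.18 1;0 0 0 0 0 0.18 1")

```text
time: 2.02
position: [0.5768, 0.0296, 0.2721]
tool_rot: [-1.396, -2.814, 0.001]
ft_force: [-0.6, 0.7, -0.1]
grip_width: 0.515
grip_force: 0.0
```

Run:
```python
from h import *
go([.62,-.01,.17],np.pi/2)
s,P,T=tool();print(P,s['time'],s['joint_positions'])
```

```text
shift cm [-5.77  1.05 10.21] len 11.78 yaw 2.22 q7 0.615
tool-z turn 0.649631159543032
[0.57683855 0.02964239 0.27213778] 2.025 [-0.53809024  0.15219774  0.49799311  1.57768013 -0.07318004  1.43109296
  0.61493338]
```

Call:
jog_arm(rows="-3 0.5 5 0 0 0 1;-2.8 0.5 5 0 0 0 1;0 0 0 0 0 0 1")

```text
time: 2.4
position: [0.6176, -0.0121, 0.1675]
tool_rot: [-1.389, -2.81, 0.01]
ft_force: [0.2, 0.3, 0.8]
grip_width: 0.173
grip_force: 0.0
```

Run:
```python
from h import *
import pickle
c=cam('wrist'); pickle.dump(c,open('c1.pkl','wb')); 
print(tool()[1],proj(c,[.66,-.02,.0465]))
i=c['img'];cv2.imwrite('pics/d.png',cv2.resize(i,(800,600),interpolation=cv2.INTER_CUBIC))
```

```text
[ 0.6190014  -0.01061766  0.17047768] [284.2765802  219.79497788]
```

View pics/d.png

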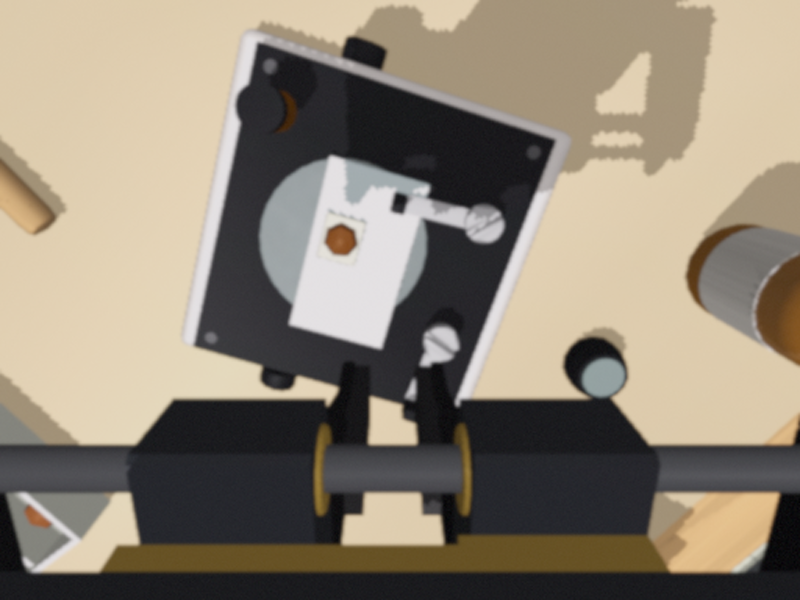

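The picture shows the loose screw at (441,342), with its slot running from about (424,335) to (459,349). Its knob is at about (410,410), the tight screw is at (485,224), and the plate's far edge runs from (428,186) to (383,348).

Run:
```python
from h import *
import pickle
c=pickle.load(open('c1.pkl','rb')); k=.64
w=lambda u,v,z: onz(c,u*k,v*k,z)
A=w(441,342,.0465); B=w(485,222,.0455); 
y=B-A; print('sep',np.linalg.norm(y)); sx=np.array([y[1],-y[0]])/np.hypot(y[0],y[1])
print('pivot',A,B,'stage x yaw',np.arctan2(sx[1],sx[0]))
sy=np.array([-sx[1],sx[0]])
kb=w(410,408,.0515); print('knob',kb,np.linalg.norm((kb-A)[:2]), ((kb-A)[:2]@sx,(kb-A)[:2]@sy))
for n,p in [('far L',(430,184)),('far R',(383,348)),('near R',(289,325)),('near L',(330,155))]:
    q=w(*p,.034); print(n,q,((q-A)[:2]@sx+.058,(q-A)[:2]@sy-.036))
q1=w(424,334,.0465);q2=w(459,349,.0465); print('slot yaw',np.arctan2(*(q2-q1)[1::-1]))
im=c['img'][195:245,255:310]; cv2.imwrite('pics/e.png',cv2.resize(im,(770,600)[:2],interpolation=cv2.INTER_CUBIC))
```

```text
sep 0.0719946776031804
pivot [ 0.65800516 -0.02042717  0.0465    ] [0.63344054 0.04723975 0.0455    ] stage x yaw 0.3482286977754512
knob [ 0.66825636 -0.06246308  0.0515    ] 0.04326782236592503 (np.float64(-0.004708136324407232), np.float64(-0.04301090448525861))
far L [0.59891591 0.04448946 0.034     ] (np.float64(0.024609095458117576), np.float64(0.04518346827787143))
far R [ 0.63693215 -0.04800729  0.034     ] (np.float64(0.02878056842900025), np.float64(-0.054733907452203336))
near R [ 0.58397469 -0.07028835  0.034     ] (np.float64(-0.02860135396693409), np.float64(-0.05760677365477275))
near L [0.54682391 0.0237668  0.034     ] (np.float64(-0.03142753228681305), np.float64(0.04348013790358083))
slot yaw 0.22899025770211565
```

View pics/e.png

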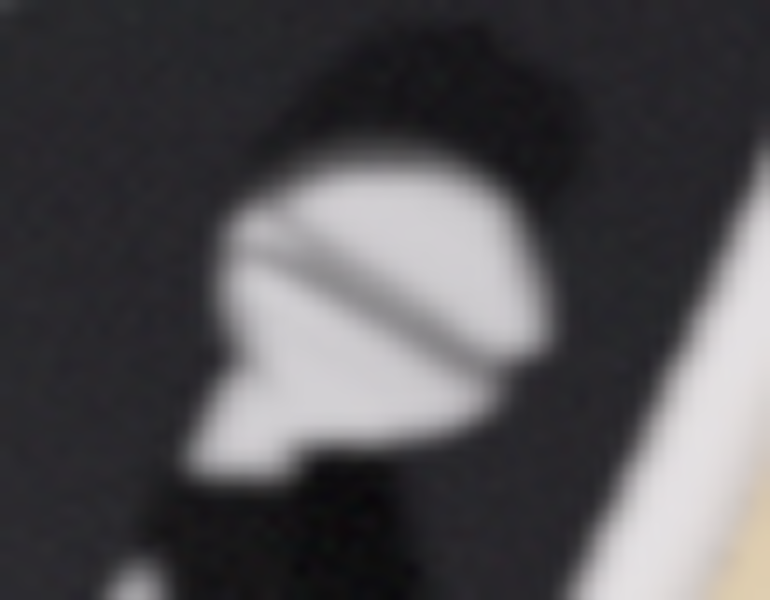

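The enlarged crop shows the slot clearly, running from (275,225) to (490,368) in the crop, with the head centred near (385,296).

Run:
```python
from h import *
import pickle
D=pickle.load(open('c0.pkl','rb'));c=pickle.load(open('c1.pkl','rb')); k=.64
q1=onz(c,274.6,213.75,.0465);q2=onz(c,290,225.7,.0465);print('slot',q1,q2,np.arctan2(*(q2-q1)[1::-1]))
A=onz(c,282.4,219.7,.0465);print(A)
for u,v,z in [(317,368,.15),(303,353,.024),(250,312,.07),(314,420,.15)]: print('scene',onz(D['scene'],u*k,v*k,z).round(3))
for u,v,z in [(556,272,.15),(553,362,.024),(614,398,.07),(580,238,.15)]: print('side',onz(D['side'],u*k,v*k,z).round(3))
A=A[:2]
for a in [1.46,1.0,.5,0]:
    t=.348+np.pi+a; kn=A+.047*np.array([np.cos(t),np.sin(t)]); print(a,kn.round(4))
t=.348+np.pi+1.46;kn=A+.047*np.array([np.cos(t),np.sin(t)])
go([*kn,.12],t)
```

```text
slot [ 0.64953923 -0.02075919  0.0465    ] [ 0.66768035 -0.02129563  0.0465    ] -0.029562163397418805
[ 0.65861543 -0.02095269  0.0465    ]
scene [0.791 0.126 0.15 ]
scene [0.765 0.025 0.024]
scene [ 0.796 -0.115  0.07 ]
scene [0.864 0.205 0.15 ]
side [0.784 0.1   0.15 ]
side [0.76  0.015 0.024]
side [ 0.788 -0.132  0.07 ]
side [0.878 0.209 0.15 ]
1.46 [ 0.6697 -0.0666]
1.0 [ 0.6482 -0.0668]
0.5 [ 0.6275 -0.0562]
0 [ 0.6144 -0.037 ]
shift cm [-7.54  0.63  5.03] len 9.08 yaw 2.225 q7 0.752
tool-z turn -2.7243623069571687
```

Call:
jog_arm(rows="-3.5 0.3 0 0 0 0 0.2;-4 0.3 0 0 0 0 0.2;0 0 0 0 0 -0.18 0.2;0 0 0 0 0 -0.18 0.2;0 0 0 0 0 -0.18 0.2")

```text
time: 3.08
position: [0.6718, -0.0644, 0.1754]
tool_rot: [0.573, 3.085, 0.003]
ft_force: [0.4, -0.9, -0.7]
grip_width: 0.394
grip_force: 0.0
```

Call:
jog_arm(rows="0 0 0 0 0 -0.18 0.2;0 0 0 0 0 -0.18 0.2;0 0 0 0 0 -0.18 0.2;0 0 0 0 0 -0.18 0.2;0 0 0 0 0 -0.18 0.2")

```text
time: 3.7
position: [0.6717, -0.0644, 0.1757]
tool_rot: [-0.826, 3.027, -0.001]
ft_force: [-0.1, -0.1, -0.2]
grip_width: 0.402
grip_force: 0.0
```

Call:
jog_arm(rows="0 0 0 0 0 -0.18 0.2;0 0 0 0 0 -0.18 0.2;0 0 0 0 0 -0.18 0.2;0 0 0 0 0 -0.18 0.2;0 0 0 0 0 -0.18 0.2")

```text
time: 4.32
position: [0.6642, -0.0613, 0.1545]
tool_rot: [1.813, -2.516, -0.023]
ft_force: [0.6, 0.9, -2.8]
grip_width: 0.399
grip_force: 0.0
```

Run:
```python
from h import *
go([.6697,-.0666,.042],-1.333)
s,P,T=tool();print(P,s['time'],s['grip_width'],T.as_matrix()[:,2])
c=cam('wrist'); cv2.imwrite('pics/f.png',c['img']); print(proj(c,[.6697,-.0666,.0515]),proj(c,[.6583,-.0207,.0465]),proj(c,[*P[:2],.042]))
```

```text
shift cm [ 0.06 -1.08 11.22] len 11.28 yaw -1.893 q7 2.688
tool-z turn -0.5596385268565083
[ 0.66423254 -0.06131089  0.1545087 ] 4.325 0.3993640596799927 [-0.04111908 -0.01165447 -0.99908628]
[237.58090574 190.06225595] [267.46068813 232.57506088] [245.78500078 190.58727166]
```

View pics/f.png

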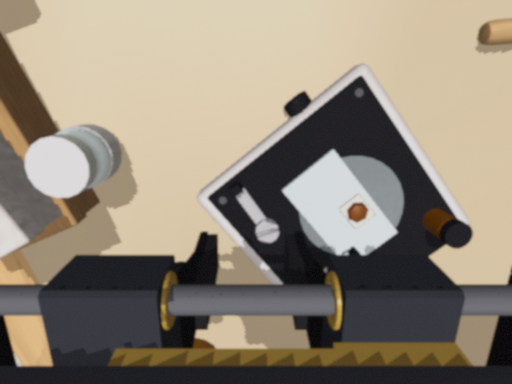

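The wrist hit its joint limit, because a negative turn raises q7. I'll use the opposite grasp yaw (1.81). The image still shows the clip arm pointing off the plate.

Call:
jog_arm(rows="0 0 0 0 0 0.18 0.2;0 0 0 0 0 0.18 0.2;0 0 0 0 0 0.18 0.2;0 0 0 0 0 0.18 0.2;0 0 0 0 0 0.18 0.2")

```text
time: 5.0
position: [0.6644, -0.0622, 0.1539]
tool_rot: [0.52, -3.055, 0.006]
ft_force: [0.1, 0.0, 0.1]
grip_width: 0.398
grip_force: 0.0
```

Call:
jog_arm(rows="0 0 0 0 0 0.18 0.2;0 0 0 0 0 0.18 0.2;0 0 0 0 0 0.18 0.2;0 0 0 0 0 0.18 0.2;0 0 0 0 0 0.18 0.2")

```text
time: 5.62
position: [0.6645, -0.0621, 0.1542]
tool_rot: [-0.862, -2.983, 0.034]
ft_force: [-0.6, -0.0, -0.0]
grip_width: 0.401
grip_force: 0.0
```

Call:
jog_arm(rows="0 0 0 0 0 0.18 0;0 0 0 0 0 0.18 0;0 0 0 0 0 0.18 0;0 0 0 0 0 0.1 0;0 0 0 0 0 0 0")

```text
time: 6.25
position: [0.6644, -0.0619, 0.1539]
tool_rot: [-1.751, -2.574, 0.05]
ft_force: [0.2, -0.6, -0.5]
grip_width: 0.498
grip_force: 0.0
```

```bash
cat >> h.py <<'E'
def lev(yaw,p=None):
    # full turn (tool rotvec) to point straight down with tool x at yaw; shift given in tool axes AFTER the turn
    s,P,T=tool(); x=[np.cos(yaw),np.sin(yaw),0]; z=[0,0,-1]; y=np.cross(z,x)
    G=R.from_matrix(np.stack([x,y,z],1)); print('turn',(T.inv()*G).as_rotvec().round(3),'q7',s['joint_positions'][6].round(2),'t',s['time'],'P',P.round(4),'w',s['grip_width'].round(3))
    if p is not None: print('then shift cm',(G.as_matrix().T@(np.array(p)-P)*100).round(2))
E
python3 -c "
from h import *
lev(1.81,[.6697,-.0666,.042])"
```

```text
Traceback (most recent call last):
  File "h.py", line 26, in lev
    G=R.from_matrix(np.stack([x,y,z],1)); print('turn',(T.inv()*G).as_rotvec().round(3),'q7',s['joint_positions'][6].round(2),'t',s['time'],'P',P.round(4),'w',s['grip_width'].round(3))
                                                                                                                                                               ^^^^^^^^^^^^^^^^^^^^^
AttributeError: 'float' object has no attribute 'round'
```

```bash
sed -i "s/s\['grip_width'\].round(3)/s['grip_width']/" h.py
python3 -c "
from h import *
lev(1.81,[.6697,-.0666,.042])"
```

```text
turn [-0.043 -0.002  0.137] q7 0.38 t 6.25 P [ 0.6644 -0.0619  0.1539] w 0.4980981891795728
then shift cm [-0.58  0.4  11.19]
```

Call:
jog_arm(rows="0 0 0 -0.04 0 0.14 0;-0.6 0.4 3 0 0 0 0;0 0 3.5 0 0 0 0;0 0 3 0 0 0 0;0 0 0 0 0 0 0")

```text
time: 6.88
position: [0.6664, -0.0668, 0.0546]
tool_rot: [-1.937, -2.46, 0.008]
ft_force: [-0.7, -0.3, 0.4]
grip_width: 0.499
grip_force: 0.0
```

Run:
```python
from h import *
lev(1.81,[.6697,-.0666,.042])
c=cam('wrist'); i=c['img']; cv2.imwrite('pics/g.png',i); print(proj(c,[.6697,-.0666,.0515]),proj(c,[.6583,-.0207,.0465]))
```

```text
turn [-0.01  -0.005 -0.003] q7 0.25 t 6.875 P [ 0.6664 -0.0668  0.0546] w 0.49865800993763887
then shift cm [-0.06  0.33  1.26]
[257.44229053 248.70899706] [257.34438144 160.36157776]
```

View pics/g.png

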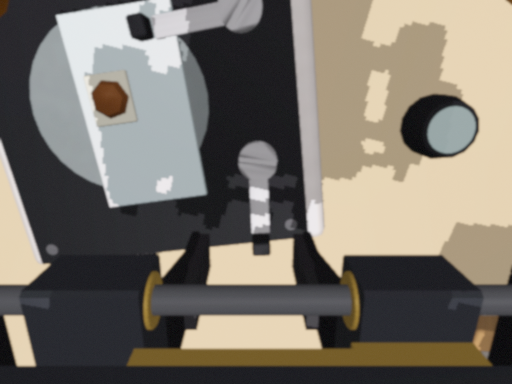

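The image shows the knob at (261,243), nearly centred between the fingers. The pivot is at (258,160), as predicted. Next I'll descend and pinch gently.

Call:
jog_arm(rows="0 0.45 1.2 0 0 0 0;0 0 0 0 0 0 0.5;0 0 0 0 0 0 0.9;0 0 0 0 0 0 0.9;0 0 0 0 0 0 0.9", force=5)

```text
time: 7.55
position: [0.6725, -0.0661, 0.0445]
tool_rot: [-1.941, -2.462, 0.004]
ft_force: [-0.4, -0.3, -0.2]
grip_width: 0.136
grip_force: 0.1
```

Run:
```python
from h import *
lev(1.81)
s,P,T=tool(); A=np.array([.6583,-.0207]); d=P[:2]-A; print(np.linalg.norm(d),np.arctan2(d[1],d[0])-.348+np.pi)
```

```text
turn [-0.006 -0.004 -0.004] q7 0.25 t 7.55 P [ 0.6725 -0.0661  0.0445] w 0.13580754701047784
0.04751299826672417 1.5256938610932593
```

Call:
jog_arm(rows="0.07 -0.8 0.1 0 0 0.17 1;0.07 -0.8 0 0 0 0.17 1;0.07 -0.8 0 0 0 0.17 1;0.07 -0.8 0 0 0 0.17 1")

```text
time: 8.05
position: [0.6411, -0.0645, 0.0442]
tool_rot: [-2.659, -1.666, 0.008]
ft_force: [-0.1, -2.4, 1.0]
grip_width: 0.114
grip_force: 5.0
```

```bash
cat >> h.py <<'E'
def clip():
    s,P,T=tool(); A=np.array([.6583,-.0207]); d=P[:2]-A; x=T.as_matrix()[:,0]
    print('r',np.linalg.norm(d),'pos ang',np.arctan2(d[1],d[0])-.348+np.pi,'tool ang',np.arctan2(x[1],x[0])-.348,s['grip_width'],s['ft_force'],P)
E
python3 -c "
from h import *
clip()"
```

```text
r 0.04709991589197622 pos ang 0.8491023819153969 tool ang 0.7714639058668186 0.11421495156298414 [-0.06524728 -2.42106084  0.97172141] [ 0.64110585 -0.06454932  0.0441699 ]
```

Gripped, and it follows the arc. I'll continue.

Call:
jog_arm(rows="0.07 -0.8 0 0 0 0.17 1;0.07 -0.8 0 0 0 0.17 1;0.07 -0.8 0 0 0 0.17 1;0.07 -0.8 0 0 0 0.17 1;0 -0.4 0 0 0 0.06 1")

```text
time: 8.68
position: [0.6158, -0.038, 0.044]
tool_rot: [-3.082, -0.597, 0.014]
ft_force: [-2.3, -3.6, 2.7]
grip_width: 0.113
grip_force: 5.0
```

```bash
python3 -c "
from h import *
clip()"
```

```text
r 0.04585015185882141 pos ang 0.0393744533592173 tool ang 0.034700585344842994 0.11323213283750612 [-2.27708428 -3.6109876   2.73623285] [ 0.61584716 -0.03802029  0.04403139]
```

Call:
jog_arm(rows="0 0 0 0 0 0 0.4;0 0 0 0 0 0 0.3;0 0 -4 0 0 0 0.3;0 0 -6 0 0 0 0;0 0 -6 0 0 0 0")

```text
time: 9.3
position: [0.618, -0.037, 0.2051]
tool_rot: [-3.079, -0.604, 0.011]
ft_force: [1.2, -0.2, -0.3]
grip_width: 0.463
grip_force: 0.0
```

Call:
jog_arm(rows="0 0 -6 0 0 -0.18 0;0 0 0 0 0 -0.18 0;0 0 0 0 0 -0.18 0;0 0 0 0 0 -0.18 0;0 0 0 0 0 -0.18 0")

```text
time: 9.93
position: [0.6187, -0.037, 0.2636]
tool_rot: [-2.502, -1.889, 0.006]
ft_force: [-0.0, -0.3, -0.2]
grip_width: 0.501
grip_force: 0.0
```

Call:
jog_arm(rows="0 0 0 0 0 -0.18 0;0 0 0 0 0 -0.18 0;0 0 0 0 0 -0.18 0;0 0 0 0 0 -0.18 0;0 0 0 0 0 -0.18 0")

```text
time: 10.55
position: [0.6187, -0.0371, 0.2635]
tool_rot: [-1.431, -2.788, 0.001]
ft_force: [0.6, 0.1, -0.6]
grip_width: 0.499
grip_force: 0.0
```

Run:
```python
from h import *
lev(2.9,[.475,.29,.27])
c=cam('wrist'); i=c['img']; cv2.imwrite('pics/h.png',i); print(proj(c,[.6583,-.0207,.0465]))
```

```text
turn [-0.002 -0.007 -0.707] q7 0.63 t 10.55 P [ 0.6187 -0.0371  0.2635] w 0.49937038281887636
then shift cm [21.78 28.32 -0.65]
[288.11297353 170.14655801]
```

View pics/h.png

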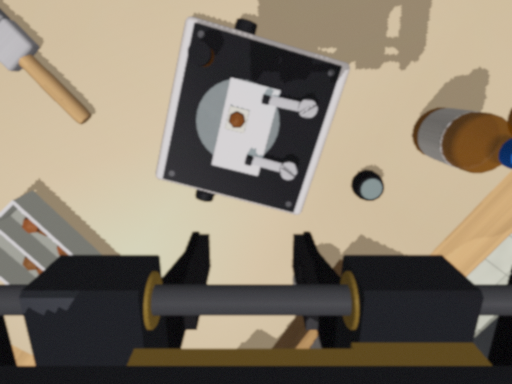

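The picture shows the loose clip's arm now over the plate, with its sleeve at (250,159), parallel to the other clip. On to the rack.

Call:
jog_arm(rows="0 0 -2 0 0 -0.18 0;0 0 0 0 0 -0.18 0;0 0 0 0 0 -0.18 0;0 0 0 0 0 -0.17 0;3.6 4.7 0 0 0 0 0")

```text
time: 11.22
position: [0.5962, 0.0119, 0.283]
tool_rot: [-0.4, -3.109, 0.001]
ft_force: [1.1, 1.6, 1.0]
grip_width: 0.503
grip_force: 0.0
```

Call:
jog_arm(rows="3.6 4.7 0 0 0 0 0;3.6 4.7 0 0 0 0 0;3.6 4.7 0 0 0 0 0;3.6 4.7 0 0 0 0 0;3.6 4.7 0 0 0 0 0")

```text
time: 11.85
position: [0.4768, 0.2905, 0.2857]
tool_rot: [-0.387, -3.111, -0.003]
ft_force: [-0.3, 0.4, -0.5]
grip_width: 0.496
grip_force: 0.0
```

Call:
jog_arm(rows="0 0 0 0 0 0 0")

```text
time: 11.98
position: [0.474, 0.295, 0.2858]
tool_rot: [-0.37, -3.111, -0.007]
ft_force: [0.5, -0.1, 0.7]
grip_width: 0.499
grip_force: 0.0
```

Run:
```python
from h import *
import pickle
lev(2.9,[.475,.29,.27])
c=cam('wrist'); pickle.dump(c,open('c2.pkl','wb')); cv2.imwrite('pics/i.png',cv2.resize(c['img'],(800,600),interpolation=cv2.INTER_CUBIC))
```

```text
turn [ 0.003 -0.009  0.005] q7 0.7 t 11.975 P [0.474  0.295  0.2858] w 0.4992286254878186
then shift cm [-0.21 -0.47  1.58]
```

View pics/i.png

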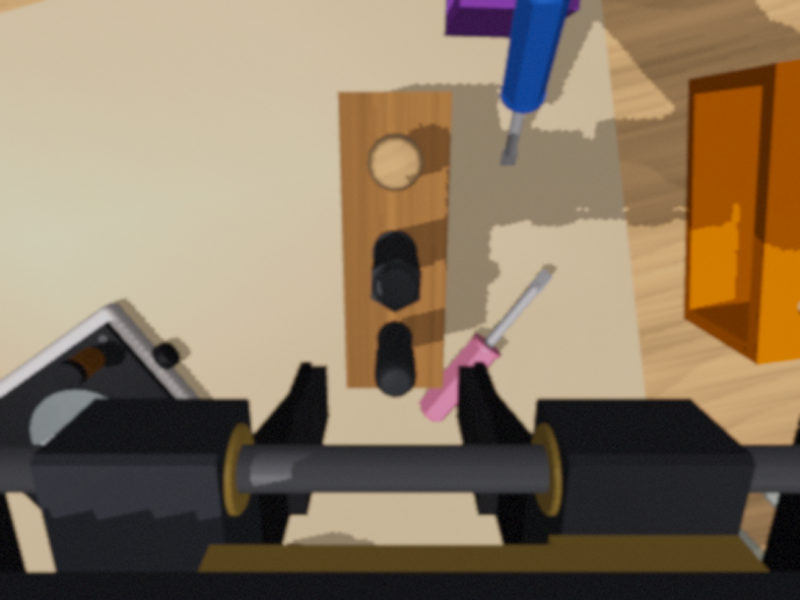

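The view shows the driver's hexagonal end at (397,286), the crosshead's at (396,372) and the awl's at (395,162). The board corners are at (338,92), (452,93), (444,387) and (347,388).

Run:
```python
from h import *
import pickle
c=pickle.load(open('c2.pkl','rb'));k=.64
w=lambda u,v,z: onz(c,u*k,v*k,z)
d=w(397,287,.187);x=w(396,374,.174);a=w(395,162,.16); print(d,x,a,'yaw',[np.arctan2(*(p-q)[1::-1]) for p,q in [(x,a),(x,d),(d,a)]],np.linalg.norm((x-a)[:2]))
b=[w(*p,.1) for p in [(338,92),(452,93),(444,387),(347,388)]]; print(np.array(b).round(4),np.mean(b,0))
yaw=np.arctan2(*(b[0]-b[3])[1::-1]); yaw2=np.arctan2(*(b[1]-b[2])[1::-1]); print(yaw,yaw2)
lev((yaw+yaw2)/2,[*d[:2],.141])
```

```text
[0.46646925 0.29996407 0.187     ] [0.51965906 0.28693832 0.174     ] [0.4074471  0.31324751 0.16      ] yaw [np.float64(-0.23029992086824078), np.float64(-0.24016536288559145), np.float64(-0.22137002180134666)] 0.11525492315502386
[[0.3621 0.2889 0.1   ]
 [0.3789 0.3565 0.1   ]
 [0.572  0.311  0.1   ]
 [0.5563 0.2427 0.1   ]] [0.46731005 0.29975214 0.1       ]
2.908284263903399 2.910225760784708
turn [ 0.001 -0.008 -0.009] q7 0.7 t 12.025 P [0.4762 0.2915 0.2856] w 0.4990328279602042
then shift cm [ 1.14  0.6  14.46]
```

Call:
jog_arm(rows="1.1 0.6 3 0 -0.008 -0.008 0;0 0 5 0 0 0 0;0 0 0 0 0 0 0")

```text
time: 12.4
position: [0.4669, 0.2942, 0.2019]
tool_rot: [-0.376, -3.114, 0.008]
ft_force: [-0.1, -0.2, 0.1]
grip_width: 0.503
grip_force: 0.0
```

```bash
python3 -c "
from h import *
lev(2.91,[.467,.300,.139])"
```

```text
turn [-0.005 -0.005 -0.009] q7 0.67 t 12.4 P [0.4669 0.2942 0.2019] w 0.5029884184132141
then shift cm [0.12 0.56 6.29]
```

Call:
jog_arm(rows="0.1 0.55 2.5 0 0 -0.01 0;0 0 3.8 0 0 0 0;0 0 0 0 0 0 0")

```text
time: 12.78
position: [0.4686, 0.3013, 0.1418]
tool_rot: [-0.36, -3.119, 0.003]
ft_force: [-0.6, 0.3, 0.5]
grip_width: 0.498
grip_force: 0.0
```

```bash
python3 -c "
from h import *
lev(2.91,[.467,.300,.139])"
```

```text
turn [-0.002 -0.002  0.002] q7 0.65 t 12.775 P [0.4686 0.3013 0.1418] w 0.4984913407069811
then shift cm [ 0.12 -0.16  0.28]
```

Call:
jog_arm(rows="0.1 -0.1 0.2 0 0 0 0;0 0 0 0 0 0 0.5;0 0 0 0 0 0 1;0 0 0 0 0 0 1;0 0 0 0 0 0 1", force=45)

```text
time: 13.4
position: [0.4679, 0.3024, 0.1414]
tool_rot: [0.356, 3.119, 0.001]
ft_force: [-0.1, -0.8, 4.5]
grip_width: 0.295
grip_force: 45.0
```

Call:
jog_arm(rows="0 0 0 0 0 0 1;0 0 -1 0 0 0 1;0 0 -3 0 0 0 1;0 0 -5 0 0 0 1;0 0 -5 0 0 0 1")

```text
time: 14.02
position: [0.4667, 0.3021, 0.2815]
tool_rot: [-0.356, -3.121, -0.0]
ft_force: [0.3, -0.8, -0.6]
grip_width: 0.296
grip_force: 45.0
```

```bash
python3 -c "
from h import *
lev(3.11,[.6583,-.0207,.27])
print(ctrl.get_state()['ft_force'])"
```

```text
turn [ 0.    -0.001 -0.195] q7 0.68 t 14.025 P [0.4667 0.3021 0.2815] w 0.2957645950618876
then shift cm [-20.17 -31.66   1.15]
[ 0.28976369 -0.7983198  -0.57324551]
```

Gripped on the flats (25.7 mm). Now I'll carry it to the screw.

Call:
jog_arm(rows="0 0 -3 0 0 -0.1 1;0 0 0 0 0 -0.095 1;-2.9 -4.5 0 0 0 0 1;-2.9 -4.5 0 0 0 0 1;-2.9 -4.5 0 0 0 0 1")

```text
time: 14.65
position: [0.5503, 0.1633, 0.3104]
tool_rot: [0.05, 3.141, 0.001]
ft_force: [0.1, 0.1, -0.9]
grip_width: 0.292
grip_force: 45.0
```

Call:
jog_arm(rows="-2.9 -4.5 0 0 0 0 1;-2.9 -4.5 0 0 0 0 1;-2.9 -4.5 0 0 0 0 1;-2.5 -4.2 0 0 0 0 1;0 0 0 0 0 0 1")

```text
time: 15.28
position: [0.6569, -0.0222, 0.3089]
tool_rot: [-0.064, -3.14, 0.003]
ft_force: [-0.2, -0.5, -1.3]
grip_width: 0.294
grip_force: 45.0
```

```bash
python3 -c "
from h import *
lev(3.11,[.6583,-.0207,.185])"
```

```text
turn [-0.002 -0.001 -0.009] q7 1.49 t 15.275 P [ 0.6569 -0.0222  0.3089] w 0.29410282654570585
then shift cm [-0.14  0.16 12.39]
```

Call:
jog_arm(rows="-0.1 0.1 6 0 0 -0.01 1;0 0 4 0 0 0 1;0 0 2.6 0 0 0 1;0 0 0 0 0 0 1")

```text
time: 15.78
position: [0.6551, -0.0138, 0.1817]
tool_rot: [-0.033, -3.136, -0.002]
ft_force: [0.2, -0.1, -1.6]
grip_width: 0.297
grip_force: 45.0
```

Run:
```python
from h import *
lev(3.11,[.6583,-.0207,.1679])
c=cam('wrist'); s,P,T=tool(); t=T.apply([0,0,.1214])+P
u=proj(c,t); v=proj(c,[.6583,-.0207,.0465]); print(t,u,v)
x0,y0=int(v[0])-50,int(v[1])-50; i=c['img'][max(y0,0):y0+100,x0:x0+100]; print(x0,y0,i.shape)
cv2.imwrite('pics/j.png',cv2.resize(i,None,fx=5.9,fy=5.9,interpolation=cv2.INTER_CUBIC))
```

```text
turn [ 0.001 -0.005  0.011] q7 1.49 t 15.775 P [ 0.6551 -0.0138  0.1817] w 0.29697815808550965
then shift cm [-0.34 -0.68  1.38]
[ 0.65637952 -0.01386544  0.06260084] [250.4451149  187.58770857] [242.96330577 184.61898254]
192 134 (100, 100, 3)
```

View pics/j.png

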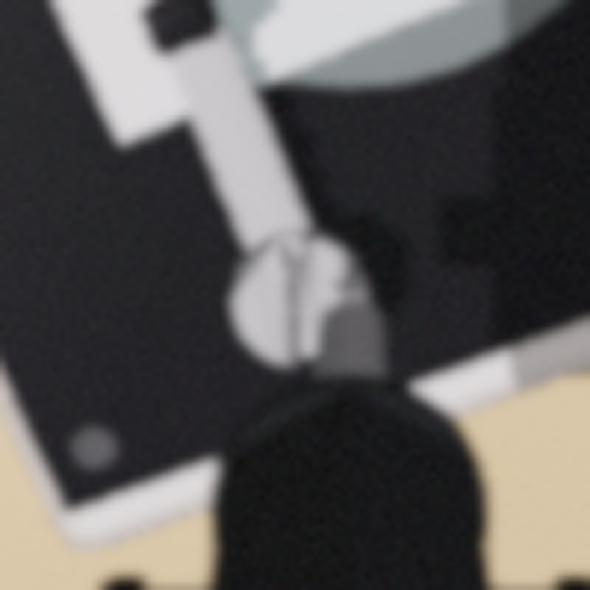

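The view shows the slot upright in the image at x≈293 and the blade and shank centred at about x≈352. The yaw is right, and the driver needs to go roughly 9 mm along tool -y.

Call:
jog_arm(rows="-0.3 -0.85 0.2 0 -0.005 0.01 1;0 0 0 0 0 0 1;0 0 0 0 0 0 1")

```text
time: 16.2
position: [0.6605, -0.0238, 0.1834]
tool_rot: [0.051, 3.134, 0.001]
ft_force: [-0.1, -0.1, -0.6]
grip_width: 0.292
grip_force: 45.0
```

Run:
```python
from h import *
lev(3.11,[.6583,-.0227,.1679])
c=cam('wrist');lev(3.11,[.6583,-.0227,.1679])
import pickle; pickle.dump(c,open('c3.pkl','wb'))
g=c['img'].astype(int).max(2); 
for r in range(170,204,3): print(r,g[r,225:270].tolist())
```

```text
turn [ 0.001  0.007 -0.001] q7 1.49 t 16.2 P [ 0.6605 -0.0238  0.1834] w 0.2915350111976343
then shift cm [0.22 0.11 1.55]
turn [ 0.001  0.007 -0.001] q7 1.49 t 16.25 P [ 0.6603 -0.0236  0.1832] w 0.2926425695264646
then shift cm [0.2  0.08 1.53]
170 [41, 39, 41, 37, 39, 39, 37, 37, 37, 40, 40, 38, 41, 41, 39, 38, 41, 51, 75, 106, 134, 158, 180, 192, 193, 177, 158, 150, 151, 157, 171, 186, 195, 198, 197, 193, 183, 158, 112, 64, 33, 27, 25, 23, 25]
173 [39, 38, 38, 36, 38, 39, 38, 40, 38, 39, 38, 37, 38, 37, 39, 42, 53, 86, 128, 162, 183, 192, 195, 196, 197, 189, 170, 153, 152, 164, 176, 188, 194, 191, 176, 158, 147, 141, 122, 88, 51, 28, 25, 24, 24]
176 [39, 40, 41, 37, 39, 39, 39, 38, 39, 39, 36, 41, 37, 40, 38, 48, 87, 139, 177, 194, 199, 198, 196, 194, 191, 179, 158, 145, 156, 175, 185, 190, 194, 190, 174, 153, 143, 141, 130, 105, 64, 33, 23, 26, 29]
179 [38, 37, 38, 38, 38, 38, 38, 38, 39, 38, 37, 39, 40, 40, 40, 44, 78, 131, 172, 194, 199, 199, 195, 191, 177, 149, 125, 130, 154, 177, 188, 193, 195, 190, 174, 153, 142, 134, 117, 86, 52, 32, 30, 33, 35]
182 [40, 38, 38, 39, 37, 38
[... 824 characters left out ...]
, 42, 48, 63, 78, 85, 91, 91, 94, 96, 96, 94, 95, 89, 78, 62, 54, 54, 72, 100, 131, 153, 169, 186, 200, 208, 213, 218]
197 [38, 40, 40, 42, 36, 39, 39, 39, 39, 39, 38, 39, 38, 40, 39, 38, 39, 38, 38, 48, 57, 62, 66, 66, 67, 66, 68, 66, 68, 71, 81, 113, 151, 175, 192, 205, 214, 219, 220, 221, 221, 220, 219, 218, 216]
200 [38, 39, 39, 37, 40, 38, 39, 36, 40, 40, 37, 38, 37, 34, 32, 30, 29, 32, 33, 35, 35, 38, 36, 36, 31, 29, 26, 29, 33, 35, 36, 39, 44, 52, 70, 97, 128, 155, 175, 190, 197, 201, 205, 204, 202]
203 [38, 37, 38, 38, 38, 37, 38, 36, 39, 35, 32, 31, 35, 36, 35, 38, 38, 38, 34, 31, 30, 26, 23, 23, 24, 23, 24, 26, 26, 24, 28, 28, 33, 35, 35, 38, 38, 40, 43, 51, 81, 121, 160, 189, 207]
```

Call:
jog_arm(rows="0.15 0.1 0.5 0 0.006 0 1;0 0 0.6 0 0 0 1;0 0 0 0 0 0 1")

```text
time: 16.62
position: [0.658, -0.0224, 0.1703]
tool_rot: [-0.05, -3.139, -0.001]
ft_force: [-0.7, 0.4, -0.7]
grip_width: 0.296
grip_force: 45.0
```

Run:
```python
from h import *
lev(3.11,[.6583,-.0227,.1679])
print(ctrl.get_state()['ft_force'])
```

```text
turn [ 0.    -0.002 -0.   ] q7 1.49 t 16.625 P [ 0.658  -0.0224  0.1703] w 0.29555444303049755
then shift cm [-0.03 -0.03  0.24]
[-0.66706582  0.41595809 -0.67038772]
```

Call:
jog_arm(rows="0 -0.03 0.2 0 0 0 1;0 0 0.2 0 0 0 1;0 0 0 0 0 0 1")

```text
time: 17.0
position: [0.6587, -0.0229, 0.1678]
tool_rot: [0.051, 3.141, 0.001]
ft_force: [-0.5, 0.4, 0.0]
grip_width: 0.291
grip_force: 45.0
```

Call:
jog_arm(rows="0 0 0.2 0 0 0 1;0 0 0 0 0 0 1")

```text
time: 17.25
position: [0.659, -0.0229, 0.167]
tool_rot: [0.051, 3.14, 0.001]
ft_force: [-2.3, 0.0, 4.0]
grip_width: 0.297
grip_force: 45.0
```

Contact at about the head-top height, so the blade is not in the slot yet. I'll feel sideways.

Call:
jog_arm(rows="0 0.06 0.05 0 0 0 1;0 0.06 0 0 0 0 1;0 0 0 0 0 0 1")

```text
time: 17.62
position: [0.6585, -0.0217, 0.1646]
tool_rot: [-0.051, -3.141, -0.001]
ft_force: [0.4, -1.2, -1.8]
grip_width: 0.291
grip_force: 45.0
```

Call:
jog_arm(rows="0 0.06 0.03 0 0 0 1;0 0 0 0 0 0 1")

```text
time: 17.88
position: [0.6584, -0.0215, 0.1642]
tool_rot: [-0.051, -3.14, 0.0]
ft_force: [-0.4, -1.1, -1.7]
grip_width: 0.299
grip_force: 45.0
```

It dropped into the slot. I'll seat it a little deeper.

Call:
jog_arm(rows="0 -0.05 0.1 0 0 0 1;0 0 0.08 0 0 0 1;0 0 0 0 0 0 1", force=60)

```text
time: 18.25
position: [0.6587, -0.0216, 0.1634]
tool_rot: [0.051, 3.141, 0.001]
ft_force: [-0.4, -1.4, 3.4]
grip_width: 0.296
grip_force: 60.0
```

Run:
```python
from h import *
lev(3.11)
s=ctrl.get_state();print(s['ft_force'],s['torque'])
```

```text
turn [ 0.     0.    -0.001] q7 1.49 t 18.25 P [ 0.6587 -0.0216  0.1634] w 0.29639131144843894
[-0.35002854 -1.41563325  3.43838771] [-0.33624742  0.2454168   0.02865779]
```

Call:
jog_arm(rows="0 0 0.02 0 0 0.12 1;0 0 0.02 0 0 0.12 1;0 0 0.02 0 0 0.12 1;0 0 0.02 0 0 0.12 1")

```text
time: 18.75
position: [0.6589, -0.0218, 0.1633]
tool_rot: [0.801, 3.037, 0.0]
ft_force: [-1.4, -1.4, 6.1]
grip_width: 0.294
grip_force: 60.0
```

Run:
```python
from h import *
lev(3.11)
s=ctrl.get_state();print(s['ft_force'],s['torque'])
```

```text
turn [ 0.     0.001 -0.484] q7 1.02 t 18.75 P [ 0.6589 -0.0218  0.1633] w 0.29386147770297205
[-1.44705927 -1.39048779  6.09926798] [-0.34296364  0.48108866  0.09142391]
```

Call:
jog_arm(rows="0 0 0 0 0 0.12 1;0 0 0.01 0 0 0.12 1;0 0 0 0 0 0.12 1;0 0 0.01 0 0 0.12 1")

```text
time: 19.25
position: [0.6589, -0.0217, 0.1633]
tool_rot: [1.5, 2.76, 0.001]
ft_force: [-2.5, -1.6, 5.7]
grip_width: 0.292
grip_force: 60.0
```

Run:
```python
from h import *
lev(3.11)
s=ctrl.get_state();print(s['ft_force'],s['torque'])
```

```text
turn [ 0.001  0.001 -0.964] q7 0.56 t 19.25 P [ 0.6589 -0.0217  0.1633] w 0.29245680498784704
[-2.52540875 -1.61896911  5.73122974] [-0.37852411  0.66855166  0.10342107]
```

Call:
jog_arm(rows="0 0 0 0 0 0.12 1;0 0 0 0 0 0.1 1;0 0 0 0 0 0 1")

```text
time: 19.62
position: [0.6589, -0.0216, 0.1633]
tool_rot: [1.79, 2.581, 0.001]
ft_force: [-2.3, -0.5, 5.9]
grip_width: 0.293
grip_force: 60.0
```

Run:
```python
from h import *
lev(3.11)
s=ctrl.get_state();print(s['ft_force'],s['torque'])
```

```text
turn [ 1.000e-03  1.000e-03 -1.181e+00] q7 0.35 t 19.625 P [ 0.6589 -0.0216  0.1633] w 0.2934750843796868
[-2.31957401 -0.46382826  5.92885922] [-0.3659543   0.62699744  0.16725991]
```

Call:
jog_arm(rows="0 0 0 0 0 0.1 1;0 0 0 0 0 0 1")

```text
time: 19.88
position: [0.6588, -0.0216, 0.1633]
tool_rot: [1.917, 2.488, 0.001]
ft_force: [-2.3, -1.3, 5.8]
grip_width: 0.292
grip_force: 60.0
```

Run:
```python
from h import *
lev(3.11)
s=ctrl.get_state();print(s['ft_force'],s['torque'])
```

```text
turn [ 1.000e-03  0.000e+00 -1.281e+00] q7 0.26 t 19.875 P [ 0.6588 -0.0216  0.1633] w 0.29191785304308204
[-2.30756154 -1.31587194  5.80992672] [-0.33737139  0.67444969  0.09349653]
```

Call:
jog_arm(rows="0 0 0 0 0 0.1 1;0 0 0 0 0 0 1")

```text
time: 20.12
position: [0.6589, -0.0216, 0.1632]
tool_rot: [2.039, 2.39, 0.001]
ft_force: [-1.3, -0.9, 7.3]
grip_width: 0.292
grip_force: 60.0
```

Run:
```python
from h import *
lev(3.11)
s=ctrl.get_state();print(s['ft_force'],s['torque'])
```

```text
turn [ 1.000e-03  0.000e+00 -1.381e+00] q7 0.16 t 20.125 P [ 0.6589 -0.0216  0.1632] w 0.29206251021438145
[-1.32515855 -0.90122671  7.26374463] [-0.40517827  0.6272245   0.06084973]
```

Call:
jog_arm(rows="0 0 0 0 0 0.1 1;0 0 0 0 0 0 1")

```text
time: 20.38
position: [0.6588, -0.0215, 0.1633]
tool_rot: [2.155, 2.285, 0.001]
ft_force: [-1.6, -1.4, 6.0]
grip_width: 0.293
grip_force: 60.0
```

```bash
cat > t.py <<'E'
from h import *
lev(3.11)
L=[]
for i in range(3):
    cam('wrist'); s=ctrl.get_state(); L.append(np.r_[s['ft_force'],s['torque']])
print(np.mean(L,0).round(3))
E
python3 t.py
```

```text
turn [ 1.000e-03  0.000e+00 -1.481e+00] q7 0.07 t 20.375 P [ 0.6588 -0.0215  0.1633] w 0.292805902815411
[-2.323 -1.01   6.318 -0.398  0.723  0.183]
```

Call:
jog_arm(rows="0 0 0 0 0 0.1 1;0 0 0 0 0 0 1")

```text
time: 20.78
position: [0.6587, -0.0216, 0.1632]
tool_rot: [2.267, 2.175, 0.001]
ft_force: [-2.3, -1.3, 5.9]
grip_width: 0.295
grip_force: 60.0
```

```bash
python3 t.py
```

```text
turn [ 1.000e-03  0.000e+00 -1.581e+00] q7 -0.03 t 20.775 P [ 0.6587 -0.0216  0.1632] w 0.2950602354891658
[-2.496 -0.601  5.973 -0.437  0.74   0.292]
```

Call:
jog_arm(rows="0 0 0 0 0 0.08 1;0 0 0 0 0 0 1")

```text
time: 21.18
position: [0.6587, -0.0216, 0.1633]
tool_rot: [2.351, 2.083, 0.001]
ft_force: [-1.8, -0.9, 7.1]
grip_width: 0.292
grip_force: 60.1
```

```bash
python3 t.py
```

```text
turn [ 0.    0.   -1.66] q7 -0.11 t 21.175 P [ 0.6587 -0.0216  0.1633] w 0.29236963997213505
[-2.085 -1.052  5.913 -0.431  0.79   0.382]
```

The hard stop is felt, with torque climbing to 0.38 N m. I'll relieve the wind-up and lift out.

Call:
jog_arm(rows="0 0 0 0 0 -0.15 1;0 0 0 0 0 -0.15 1;0 0 -0.5 0 0 0 1;0 0 -2 0 0 0 1;0 0 -5 0 0 0 1")

```text
time: 21.95
position: [0.6569, -0.0212, 0.2359]
tool_rot: [-2.013, -2.405, 0.005]
ft_force: [0.7, 0.2, -1.3]
grip_width: 0.292
grip_force: 60.0
```

Call:
jog_arm(rows="0 0 -6 0 0 -0.18 1;0 0 -1.2 0 0 -0.18 1;0 0 0 0 0 -0.18 1;0 0 0 0 0 -0.18 1;0 0 0 0 0 -0.18 1")

```text
time: 22.58
position: [0.6586, -0.0213, 0.3108]
tool_rot: [0.759, 3.048, 0.002]
ft_force: [0.4, 0.1, -2.6]
grip_width: 0.294
grip_force: 60.0
```

Call:
jog_arm(rows="0 0 0 0 0 -0.18 1;0 0 0 0 0 -0.1 1")

```text
time: 22.82
position: [0.6586, -0.0214, 0.3107]
tool_rot: [0.329, 3.123, 0.001]
ft_force: [1.2, -0.1, -1.5]
grip_width: 0.297
grip_force: 60.0
```

Run:
```python
from h import *
lev(2.912,[.468,.302,.29])
import pickle
c=cam('wrist'); pickle.dump(c,open('c4.pkl','wb'))
```

```text
turn [0.001 0.001 0.02 ] q7 1.33 t 22.825 P [ 0.6586 -0.0214  0.3107] w 0.2970428552071204
then shift cm [25.92 27.15  2.07]
```

Call:
jog_arm(rows="0 0 -0.5 0 0 0.02 1;3.7 3.87 0 0 0 0 1;3.7 3.87 0 0 0 0 1;3.7 3.87 0 0 0 0 1;3.7 3.87 0 0 0 0 1")

```text
time: 23.5
position: [0.5493, 0.1646, 0.3153]
tool_rot: [0.369, 3.119, 0.002]
ft_force: [0.7, 1.0, -1.0]
grip_width: 0.292
grip_force: 60.0
```

Call:
jog_arm(rows="3.7 3.87 0 0 0 0 1;3.7 3.87 0 0 0 0 1;3.6 3.87 0 0 0 0 1;0 0 0 0 0 0 1;0 0 0 0 0 0 1")

```text
time: 24.12
position: [0.4704, 0.3009, 0.3149]
tool_rot: [0.367, 3.119, 0.0]
ft_force: [1.3, -0.1, -1.3]
grip_width: 0.295
grip_force: 60.0
```

Run:
```python
from h import *
lev(2.912,[.468,.302,.24])
```

```text
turn [ 0.     0.001 -0.005] q7 0.69 t 24.125 P [0.4704 0.3009 0.3149] w 0.29468467828363104
then shift cm [0.26 0.05 7.49]
```

Call:
jog_arm(rows="0.26 0.05 3.5 0 0 -0.005 1;0 0 3.7 0 0 0 1;0 0 0 0 0 0 1;0 0 0 0 0 0 1")

```text
time: 24.62
position: [0.4689, 0.302, 0.2437]
tool_rot: [0.36, 3.12, 0.002]
ft_force: [0.1, 0.4, 0.1]
grip_width: 0.294
grip_force: 60.0
```

Run:
```python
from h import *
lev(2.912,[.468,.302,.143])
import cv2
```

```text
turn [ 0.002  0.001 -0.   ] q7 0.69 t 24.625 P [0.4689 0.302  0.2437] w 0.2941403972866005
then shift cm [ 0.08 -0.02 10.07]
```

Call:
jog_arm(rows="0.07 0 1 0 0 0 1;0 0 1.5 0 0 0 1;0 0 2 0 0 0 1;0 0 0 0 0 0 1")

```text
time: 25.12
position: [0.4659, 0.3018, 0.195]
tool_rot: [-0.356, -3.118, 0.003]
ft_force: [0.3, 0.7, -0.4]
grip_width: 0.295
grip_force: 60.0
```

Call:
jog_arm(rows="0 0 2 0 0 0 1;0 0 2 0 0 0 1;0 0 1.2 0 0 0 1;0 0 0 0 0 0 1;0 0 0 0 0 0 1")

```text
time: 25.75
position: [0.4673, 0.3031, 0.146]
tool_rot: [0.356, 3.121, 0.002]
ft_force: [0.1, -0.1, -1.5]
grip_width: 0.295
grip_force: 60.0
```

Call:
jog_arm(rows="0 0 0.3 0 0 0 1;0 0 0.1 0 0 0 1;0 0 0 0 0 0 1")

```text
time: 26.12
position: [0.467, 0.3028, 0.1415]
tool_rot: [0.356, 3.121, 0.001]
ft_force: [-0.7, -0.2, 0.5]
grip_width: 0.296
grip_force: 60.0
```

Call:
jog_arm(rows="0 0 0 0 0 0 0;0 0 0 0 0 0 0;0 0 0 0 0 0 0;0 0 0 0 0 0 0")

```text
time: 26.62
position: [0.4668, 0.3027, 0.1411]
tool_rot: [-0.356, -3.121, -0.001]
ft_force: [-0.1, -0.5, -0.3]
grip_width: 0.497
grip_force: 0.0
```

Call:
jog_arm(rows="0 0 -2 0 0 0 0;0 0 -4 0 0 0 0;0 0 -5 0 0 0 0;0 0 -4 0 0 0 0;0 0 0 0 0 0 0")

```text
time: 27.25
position: [0.4683, 0.3039, 0.2951]
tool_rot: [0.356, 3.116, 0.008]
ft_force: [-0.5, 0.8, -0.8]
grip_width: 0.501
grip_force: 0.0
```

Run:
```python
from h import *
import pickle
lev(2.912)
o=np.zeros((600,800,3),np.uint8)
c=cam('wrist'); o[:384,:512]=c['img']
s=cam('side')
o[384:600,:300]=cv2.resize(s['img'][130:205,185:289],(300,216))
o[:240,512:800]=cv2.resize(s['img'][205:285,240:336],(288,240),interpolation=cv2.INTER_CUBIC)
c4=pickle.load(open('c4.pkl','rb'))
o[384:600,300:588]=cv2.resize(c4['img'],(288,216))
cc=cam('scene'); a=cc['img'][160:228,185:265]; o[245:489,512+0:799]=cv2.resize(a,(287,244),interpolation=cv2.INTER_CUBIC)
cv2.imwrite('pics/k.png',o)
for p in [(.467,.300,.187)]: print(proj(c,p))
```

```text
turn [0.005 0.005 0.002] q7 0.69 t 27.25 P [0.4683 0.3039 0.2951] w 0.5010569001392652
[245.09333226 188.31976718]
```

I've used all ten pictures, so I'll check the end state numerically.

Run:
```python
from h import *
import pickle
c4=pickle.load(open('c4.pkl','rb')); g=c4['img'].max(2)
for dx,dy in [(0,0),(0,-.002)]:
  r=[]
  for a in np.arange(-.4,1.7,.1):
    t=.348+np.pi+a; v=[]
    for q in np.arange(.014,.025,.002):
        u=proj(c4,[.6583+dx+q*np.cos(t),-.0207+dy+q*np.sin(t),.04]); v.append(int(g[int(round(u[1])),int(round(u[0]))]) if 0<=u[1]<384 and 0<=u[0]<512 else -1)
    r.append((round(a,1),int(np.mean(v))))
  print(r)
c=cam('wrist'); g=c['img'].max(2); u=proj(c,[.467,.300,.187]); x,y=u.astype(int)
m=(g<75).astype(np.uint8)[y-60:y+60,x-30:x+30]; n,l,st,ce=cv2.connectedComponentsWithStats(m)
print(u,[(s.tolist(),(q+[x-30,y-60]).round(1)) for s,q in zip(st[1:],ce[1:]) if s[4]>60])
c2=pickle.load(open('c2.pkl','rb'));g=c2['img'].max(2);u=proj(c2,[.467,.300,.187]); x,y=u.astype(int)
m=(g<75).astype(np.uint8)[y-60:y+60,x-30:x+30]; n,l,st,ce=cv2.connectedComponentsWithStats(m)
print(u,[(s.tolist(),(q+[x-30,y-60]).round(1)) for s,q in zip(st[1:],ce[1:]) if s[4]>60])
```

```text
[(np.float64(-0.4), 57), (np.float64(-0.3), 97), (np.float64(-0.2), 167), (np.float64(-0.1), 196), (np.float64(-0.0), 202), (np.float64(0.1), 203), (np.float64(0.2), 195), (np.float64(0.3), 148), (np.float64(0.4), 90), (np.float64(0.5), 60), (np.float64(0.6), 48), (np.float64(0.7), 44), (np.float64(0.8), 42), (np.float64(0.9), 42), (np.float64(1.0), 42), (np.float64(1.1), 41), (np.float64(1.2), 42), (np.float64(1.3), 43), (np.float64(1.4), 43), (np.float64(1.5), 40), (np.float64(1.6), 41)]
[(np.float64(-0.4), 103), (np.float64(-0.3), 162), (np.float64(-0.2), 197), (np.float64(-0.1), 202), (np.float64(-0.0), 203), (np.float64(0.1), 199), (np.float64(0.2), 154), (np.float64(0.3), 93), (np.float64(0.4), 50), (np.float64(0.5), 43), (np.float64(0.6), 42), (np.float64(0.7), 41), (np.float64(0.8), 42), (np.float64(0.9), 42), (np.float64(1.0), 42), (np.float64(1.1), 41), (np.float64(1.2), 41), (np.float64(1.3), 41), (np.float64(1.4), 41), (np.float64(1.5), 41), (np.float64(1.6), 40)]
[248.23026833 192.63670951] [([20, 21, 29, 52, 1266], array([251.9, 178.5])), ([17, 79, 25, 41, 863], array([247.3, 232.8]))]
[254.27738099 184.29170165] [([15, 24, 30, 51, 1276], array([253. , 172.7])), ([17, 82, 25, 38, 818], array([252.5, 226.1]))]
```

The clip is at about 0 rad, and the driver is standing fully down in its hole, about 3 mm to one side, which is within tolerance. Handing in.

```bash
python3 -c "
from bench import ticket
print(ticket.close_job())"
```

```text
the job is handed in; nothing more can be done
None
```

The job is handed in, but `ticket.close_job()` gave no verdict: the loose clip is over the plate, its screw is turned clockwise to the hard stop, and the screwdriver is back in its rack hole; the bead's grip and the final plate position were not measured directly.

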